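# Line up the cocoa tins by height

### The job

Set the four light-blue tins out for display on the wooden board, one standing centred on each burgundy pad, in order of height: the tallest on the pad nearest the small white price sign, falling step by step to the shortest at the other end. Keep the tins upright, and leave the sign, and the wrapped gift beyond the board's other end, where they stand.

Things in the scene. Friction and masses are not known exactly. Their poses are not given: they have to be found in the camera images.
- tin_1: the largest of four round light-blue tins with brass-coloured bands, alike but graded in size: 58 mm across and 96 mm high, straight-sided, closed, light (about 0.1 kg), standing upright on the table at the start. Origin: centre of its underside; z up along the tin's axis
- tin_2: the second largest of four round light-blue tins with brass-coloured bands, alike but graded in size: 52 mm across and 80 mm high, straight-sided, closed, light (about 0.1 kg), standing upright on the table at the start. Origin: centre of its underside; z up along the tin's axis
- tin_3: the second smallest of four round light-blue tins with brass-coloured bands, alike but graded in size: 46 mm across and 64 mm high, straight-sided, closed, light (about 0.1 kg), standing upright on the table at the start. Origin: centre of its underside; z up along the tin's axis
- tin_4: the smallest of four round light-blue tins with brass-coloured bands, alike but graded in size: 40 mm across and 48 mm high, straight-sided, closed, light (about 0.1 kg), standing upright on the table at the start. Origin: centre of its underside; z up along the tin's axis
- pad_a: burgundy round pad 70 mm across and 2 mm thick, at one end of the row: one of four in a straight row (order a, b, c, d), 95 mm apart centre to centre, lying on a fixed low light-wood board 390 mm long, 90 mm wide and 16 mm high, so each pad's top is 18 mm above the table. Origin: centre of the pad's underside, 16 mm above the table; y runs along the row, z up
- pad_b: burgundy round pad 70 mm across and 2 mm thick, next to pad_a: one of four in a straight row (order a, b, c, d), 95 mm apart centre to centre, lying on a fixed low light-wood board 390 mm long, 90 mm wide and 16 mm high, so each pad's top is 18 mm above the table. Origin: centre of the pad's underside, 16 mm above the table; y runs along the row, z up
- pad_c: burgundy round pad 70 mm across and 2 mm thick, next to pad_d: one of four in a straight row (order a, b, c, d), 95 mm apart centre to centre, lying on a fixed low light-wood board 390 mm long, 90 mm wide and 16 mm high, so each pad's top is 18 mm above the table. Origin: centre of the pad's underside, 16 mm above the table; y runs along the row, z up
- pad_d: burgundy round pad 70 mm across and 2 mm thick, at the other end of the row: one of four in a straight row (order a, b, c, d), 95 mm apart centre to centre, lying on a fixed low light-wood board 390 mm long, 90 mm wide and 16 mm high, so each pad's top is 18 mm above the table. Origin: centre of the pad's underside, 16 mm above the table; y runs along the row, z up
- sign: small white card on a stem over a round white foot, 70 mm across and 70 mm high, loose, on the table just past one end of the row of pads, about 0.11 m from the nearest pad's centre (either the pad_a end or the pad_d end, by chance): it marks the tall end of the row. Origin: centre of the foot's underside
- gift: small purple wrapped box with gold ribbon, 64 x 64 x 56 mm high, loose, on the table just past the other end of the row of pads, about 0.11 m from the nearest pad's centre. Origin: centre of its underside
Not all that is in view belongs to the job. What is shaped like the tin_2 but green is not meant.

How it is judged (in metres and radians):
At the end, for the whole second after the job is handed in: Counting from the end where the price sign stands, the pads carry the largest, second largest, second smallest and smallest tin; each stands on its pad (underside on the pad's top within 5 mm), its centre within 14 mm of the pad's centre, upright within 0.1 rad, released and at rest (((horizontal distance between sign and pad_a below 0.19 m and horizontal distance between tin_1 and pad_a below 0.014 m and z of tin_1 in the frame of pad_a between -0.003 and 0.007 m and horizontal distance between tin_2 and pad_b below 0.014 m and z of tin_2 in the frame of pad_b between -0.003 and 0.007 m and horizontal distance between tin_3 and pad_c below 0.014 m and z of tin_3 in the frame of pad_c between -0.003 and 0.007 m and horizontal distance between tin_4 and pad_d below 0.014 m and z of tin_4 in the frame of pad_d between -0.003 and 0.007 m) or (horizontal distance between sign and pad_d below 0.19 m and horizontal distance between tin_1 and pad_d below 0.014 m and z of tin_1 in the frame of pad_d between -0.003 and 0.007 m and horizontal distance between tin_2 and pad_c below 0.014 m and z of tin_2 in the frame of pad_c between -0.003 and 0.007 m and horizontal distance between tin_3 and pad_b below 0.014 m and z of tin_3 in the frame of pad_b between -0.003 and 0.007 m and horizontal distance between tin_4 and pad_a below 0.014 m and z of tin_4 in the frame of pad_a between -0.003 and 0.007 m)) and angle between each of tin_1, tin_2, tin_3, tin_4's own z axis and vertical below 0.1 rad and linear speed of each of tin_1, tin_2, tin_3, tin_4 below 0.02 m/s); the robot touches nothing.
It fails at once if the price sign is pushed more than 25 mm from where it stood (distance of sign from where it was at the start of the episode above 0.025 m).
It fails at once if the wrapped gift is pushed more than 25 mm from where it stood (distance of gift from where it was at the start of the episode above 0.025 m).
It fails at once if a tin is tipped over (angle between any of tin_1, tin_2, tin_3, tin_4's own z axis and vertical above 0.6 rad).
It also fails if it takes over 99 s, if anything falls off the work surface, if the arm or the gripper's body presses on something with over 40 N, if the wrist force passes 120 N, or if a joint passes its speed limit or range.

### The arm

A 6-joint arm with a two-finger parallel gripper is mounted at the origin on a cart in front of the work surface, level with it; the furniture and walls round the work are solid. World frame = base frame: x ahead of the robot, y to its left, z up, the work surface at z = 0. Lengths are in m, angles in degrees, forces in N, time in s.
With the tool pointing down it reaches from about 0.275 to 0.875 m from the base axis. Payload 12.5 kg.
Tool frame: the origin (TCP) lies where the fingers leave the gripper's body, on its centre line; the fingertips stand 73 mm ahead of it and the grasp point (between the pads) lies 54 mm ahead of it (robot.grip_point_offset is the z of the grasp point in the tool frame, in m); z points along the fingers, y is the line along which they close (so a half turn about z gives the same grasp; the last joint's range is limited). The gripper opens to 85 mm and grips with 20 to 120 N. Pads are 22 mm wide; open, the fingers measure 114 mm over their backs; the gripper's body (76 mm by 85 mm) begins 54 mm behind the grasp point. The pads swing forward as they close: fully open they stand 13 mm farther back than shut.
Start: joints at [-74.29, 20.094, 94.641, -0, 65.266, -4.847], TCP at [0.193, -0.515, 0.304] pointing down, gripper open.
Joint ranges: [-157.81, 157.81], [-45, 120.19], [0.68, 151.7], [-89.99, 269.99], [4.06, 180], [-164.3, 164.3]. Speed limits (degrees/s): [127.2, 127.2, 159.86, 180, 180, 180].

### API

Orientations are given as [roll, pitch, yaw] about the fixed x, y, z axes, in that order (R = Rz(yaw) Ry(pitch) Rx(roll)).
In Python, from cell import sensors, vision, robot gives the robot as it stands. The module is installed in compiled form; this text tells all that it offers.
- The arm moves only by the tool carry_out, never from a script. Its arguments are lists of equal length, an entry for each row: "slide": the shift along the tool's x, y, z as a fraction of full scale, a list of three; "turn": the turn about the tool's z as a fraction of full scale; "jaw": the closure, from -1 (fully open) to 1 (shut). In form: {"slide": [[tx, ty, tz], ...], "turn": [turn, ...], "jaw": [jaw, ...]}. A call has 1 to 8 rows; each row is the pose to reach, as a shift and turn from the pose commanded when the call began, along the tool's axes at that moment, turning the shorter way round; what a row does not reach only later rows make up. Full scale, the value 1, is 0.2 m for a shift and pi rad for a turn. A row lasts 1/10 s, in which the tool goes at most 50 mm and 8.59 degrees, less where a joint would pass 70% of its speed; a pose out of reach is approached as far as the arm can. A call with a number of a shift or a turn outside -1 to 1 is refused whole. A call with a gripper value outside its range is refused whole. The fingers move at their own pace and stop on an object; "grip_force" is the grip in N (left out, the last holds). Time passes only in rows, so rows that repeat a pose let the fingers close. It gives the time, the measured TCP pose, the force, the opening and the grip force at its end, in the units of the state.
- sensors.state(): the state, without advancing time (a new reading comes with each control period).
- vision.camera(name): name is "side" or "top" or "wrist"; returns a dict with "pixels" (420x560x3 uint8, red, green, blue), "vertical_fov" (degrees; the focal length in pixels is half the picture's height over the tangent of half this angle, whatever the lens; pixels are square), "cx", "cy" (the principal point, pixels), "k1" (the pictures are not rectified: a ray, as slopes to the right and down, at radius r is drawn at 1 + k1 r^2 times it, then the intrinsics apply), "R" (3x3) and "t" (3): a world point X has camera coordinates R X + t; the wrist camera has in their place "T_tool_cam" (4x4, takes a point from camera to tool coordinates, whose origin is the TCP and whose axes are the flange's). Camera axes: x right, y down, z forward; pixel columns grow to the right and rows downward; lengths in m; the calibration is good to about 2 mm. A picture is of the moment at which its call begins: read the wrist's pose just before it. There is no depth.
- robot.sign_off(): hands the job in; it is judged then, once.
The state is a dict: "clock": time; "joints": joint angles; "joint_velocities": joint speeds; "tau": joint torques, N m; "ee_pos": TCP position; "orientation": TCP orientation; "force": force on the tool from outside, world axes, zero at the start; "torque": the same for the moment, N m; "width": opening from 0.0 (shut) to 1.0 (fully open); "grasp_force": force on a finger pad.
Only numpy, scipy, OpenCV 4.12 (cv2) and the standard library are available. Lean on these libraries where they do the work, as an engineer would, in place of code of your own. Each camera call takes 0.05 s, during which the arm holds its last target. There are 200 camera calls.

## Working session

There is one attempt and no reset: what is moved stays moved. The work goes in short steps, Python scripts to look and compute and a tool call to move; the robot and the scene stay as the last step left them, time stands still between calls to the robot, and variables do not carry over. Pictures are saved under pics/ and viewed, at most 14 in all, crops included, and the job is handed in when it is done.

Besides the shell and the picture viewer there is one more tool, called as name(argument=value, ...) on one line, values as JSON. carry_out: Moves the arm, as the interface text tells. Its arguments: {"type":"object","properties":{"slide":{"type":"array","items":{"type":"array","items":{"type":"number"}}},"turn":{"type":"array","items":{"type":"number"}},"jaw":{"type":"array","items":{"type":"number"}},"grip_force":{"type":"number"}},"required":["slide","turn","jaw"]}

```bash
mkdir -p pics; python3 - <<'E'
from cell import sensors, vision, robot
import cv2, pickle
s=sensors.state(); print(s)
for n in ("top","side"):
    c=vision.camera(n); pickle.dump(c,open(n+".pkl","wb"))
    cv2.imwrite(f"pics/{n}0.png",c["pixels"][:,:,::-1]); print({k:v for k,v in c.items() if k!="pixels"})
print(robot.grip_point_offset)
E
```

```text
{'clock': 0.0, 'joints': array([-7.42893008e+01,  2.01254282e+01,  9.46762009e+01,  1.00299564e-03,
        6.52657197e+01, -4.84704777e+00]), 'joint_velocities': array([ 0.00456538,  0.04935934, -0.04444254,  0.1030478 , -0.01505119,
       -0.02435235]), 'tau': array([-6.10639436e-04, -5.06100261e+01, -2.91410351e+01, -6.54188784e-05,
        4.50476218e-03,  1.47789546e-06]), 'ee_pos': array([ 0.19309629, -0.51473255,  0.30335292]), 'orientation': array([-1.79932969e+02, -6.59793435e-03,  2.05573230e+01]), 'force': array([-0.20272413, -0.38777716, -0.55630509]), 'torque': array([0.03197424, 0.05615935, 0.00386734]), 'grasp_force': 0.0, 'width': 1.000203640702044}
{'vertical_fov': 44.08427696405721, 'cx': 283.46777643739887, 'cy': 212.14212602182178, 'k1': -0.1890155383656265, 'R': array([[ 0.02477671, -0.99964596, -0.00969862],
       [-0.99699851, -0.02399695, -0.07360781],
       [ 0.07334901,  0.01149327, -0.99724011]]), 't': array([-0.02377152,  0.50945872,  1.12381134])}
{'vertical_fov': 50.36105926709523, 'cx': 280.007493804628, 'cy': 201.4865033018507, 'k1': -0.022957593436512366, 'R': array([[-0.87973625, -0.47522491,  0.01501383],
       [-0.19143442,  0.32512524, -0.92609203],
       [ 0.43522062, -0.81759089, -0.37699886]]), 't': array([0.43446748, 0.14241516, 0.80104701])}
0.0539
```

View pics/top0.png

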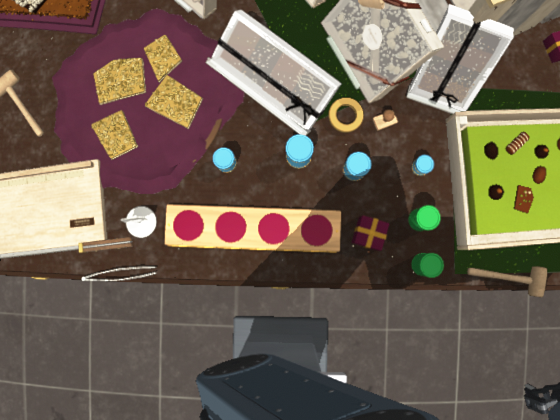

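View pics/side0.png

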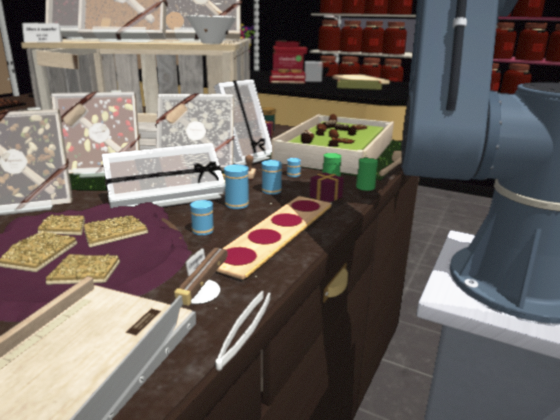

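```bash
cat > h.py <<'E'
import numpy as np, cv2, pickle
def plane(c,uv,z,Rt=None):
    """pixels -> world points on the plane at height z"""
    h=c["pixels"].shape[0]; f=h/2/np.tan(np.radians(c["vertical_fov"]/2))
    K=np.array([[f,0,c["cx"]],[0,f,c["cy"]],[0,0,1]])
    d=np.asarray(uv,float).reshape(-1,2); d=(d-[c["cx"],c["cy"]])/f
    s=d.copy()
    for _ in range(30): s=d/(1+c["k1"]*(s**2).sum(1,keepdims=True))
    R,t=Rt if Rt else (c["R"],c["t"])
    C=-R.T@t; w=np.c_[s,np.ones(len(s))]@R
    return C+w*((z-C[2])/w[:,2])[:,None]
def blobs(img,lo,hi,amin=80):
    hsv=cv2.cvtColor(img,cv2.COLOR_RGB2HSV); m=cv2.inRange(hsv,lo,hi)
    m=cv2.morphologyEx(m,cv2.MORPH_CLOSE,np.ones((5,5)))
    n,l,st,ce=cv2.connectedComponentsWithStats(m)
    return [(ce[i],st[i],max(cv2.findContours((l==i).astype(np.uint8),0,cv2.CHAIN_APPROX_NONE)[0],key=len)[:,0]) for i in range(1,n) if st[i,4]>amin]
E
python3 - <<'E'
from h import *
c=pickle.load(open("top.pkl","rb")); im=c["pixels"]
print("C",-c["R"].T@c["t"])
print("blue")
for ce,st,k in blobs(im,(92,90,70),(112,255,255)):
    if ce[1]>300: continue
    print(ce.round(1),st, [plane(c,ce,z)[0].round(4)[:2] for z in (.024,.032,.04,.048)])
print("pads")
for ce,st,k in blobs(im,(165,150,60),(179,255,255),200):
    if st[4]>3000: continue
    print(ce.round(1),st,plane(c,ce,.018)[0].round(4), plane(c,cv2.fitEllipse(k)[0],.018)[0].round(4))
print(plane(c,[(142,222),(370,235),(165,207),(341,252),(340,212),(165,247)],0.016).round(3))
cr=im[120:270,110:460]; cv2.imwrite("pics/crop.png",cv2.resize(cr[:,:,::-1],None,fx=2.28,fy=2.28,interpolation=cv2.INTER_CUBIC))
c=pickle.load(open("side.pkl","rb"))
print("side")
for ce,st,k in blobs(c["pixels"],(92,90,70),(112,255,255)):
    if ce[1]<250 and 180<ce[0]<310:print(ce.round(1),st)
E
```

```text
C [ 0.42608811 -0.02445392  1.15797933]
blue
[298.9 149.7] [286 134  28  33 722] [array([ 0.6493, -0.0423]), array([ 0.6477, -0.0421]), array([ 0.6461, -0.042 ]), array([ 0.6445, -0.0419])]
[223.8 158.7] [213 147  23  25 429] [array([0.6252, 0.1241]), array([0.6238, 0.1231]), array([0.6224, 0.122 ]), array([0.621, 0.121])]
[357.1 164.9] [344 151  28  29 588] [array([ 0.6183, -0.1719]), array([ 0.6169, -0.1709]), array([ 0.6156, -0.1698]), array([ 0.6142, -0.1688])]
[423.6 164. ] [413 154  21  20 307] [array([ 0.6249, -0.3221]), array([ 0.6235, -0.32  ]), array([ 0.6221, -0.3179]), array([ 0.6207, -0.3158])]
pads
[187.9 224.9] [174 210  29  30 688] [0.4764 0.2    0.018 ] [0.4764 0.2    0.018 ]
[230.3 226.6] [216 212  30  30 708] [0.4752 0.1052 0.018 ] [0.4752 0.1051 0.018 ]
[273.3 228.2] [259 214  30  30 717] [0.4739 0.0102 0.018 ] [0.4739 0.0102 0.018 ]
[316.3 229.8] [302 215  30  30 715] [ 0.4728 -0.0845  0.018 ] [ 0.4728 -0.0845  0.018 ]
[[ 0.48   0.305  0.016]
 [ 0.464 -0.204  0.016]
 [ 0.515  0.254  0.016]
 [ 0.425 -0.14   0.016]
 [ 0.513 -0.136  0.016]
 [ 0.426  0.25   0.016]]
side
[271.3 175.9] [261 159  21  36 584]
[293.6 166.1] [288 158  12  19 195]
[236.3 185.9] [224 164  24  45 926]
[201.9 216.4] [190 200  23  35 680]
```

View pics/crop.png

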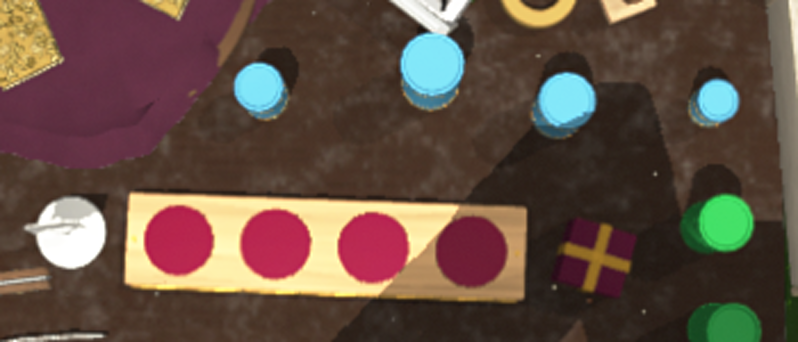

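```bash
cat >> h.py <<'E'
def go(x,y,z,yaw):
    """print slide/turn that takes the tool from its present pose to the target TCP pose"""
    from cell import sensors
    from scipy.spatial.transform import Rotation as Ro
    s=sensors.state(); R=Ro.from_euler('xyz',s["orientation"],degrees=True)
    d=R.inv().apply(np.array([x,y,z])-s["ee_pos"])/0.2
    tu=(-(yaw-s["orientation"][2])+180)%360-180
    print("slide",d.round(3),"turn",round(tu/180,4),"w",round(s["width"],3),"gf",s["grasp_force"],"ee",s["ee_pos"].round(4),s["orientation"].round(2),"t",s["clock"])
def tops(c,heights,Rt=None,lo=(92,90,190)):
    """lit top caps of the blue tins: [(pixel, world)]"""
    out=[]
    for ce,st,k in blobs(c["pixels"],lo,(112,255,255),60):
        out.append((ce.round(1),st,[plane(c,ce,h,Rt)[0].round(4)[:2] for h in heights]))
    return out
E
python3 - <<'E'
from h import *
c=pickle.load(open("top.pkl","rb"))
im=c["pixels"]; hsv=cv2.cvtColor(im,cv2.COLOR_RGB2HSV)
print(hsv[142:168:2,299].tolist())
for v in (190,220):
  for ce,st,p in tops(c,(.096,.08,.064,.048),lo=(92,80,v)): print(v,ce,st,p)
go(.62,-.32,.25,90)
E
```

```text
[[95, 122, 249], [94, 122, 249], [94, 122, 249], [94, 122, 249], [95, 122, 249], [95, 123, 249], [95, 122, 249], [95, 122, 249], [95, 123, 248], [97, 131, 237], [98, 117, 153], [99, 134, 146], [99, 132, 147]]
190 [299.2 147.8] [286 134  27  28 588] [array([ 0.6391, -0.0415]), array([ 0.6423, -0.0417]), array([ 0.6455, -0.042 ]), array([ 0.6487, -0.0423])]
190 [223.  157.8] [213 148  21  21 346] [array([0.6144, 0.1165]), array([0.6173, 0.1186]), array([0.6201, 0.1207]), array([0.623 , 0.1228])]
190 [357.9 162.7] [347 152  24  23 415] [array([ 0.6108, -0.1642]), array([ 0.6135, -0.1663]), array([ 0.6163, -0.1685]), array([ 0.6191, -0.1706])]
190 [424.5 163.6] [416 155  18  18 244] [array([ 0.6134, -0.3052]), array([ 0.6162, -0.3094]), array([ 0.619 , -0.3136]), array([ 0.6218, -0.3178])]
220 [299.1 147.7] [286 135  27  27 572] [array([ 0.6392, -0.0414]), array([ 0.6424, -0.0417]), array([ 0.6456, -0.0419]), array([ 0.6488, -0.0422])]
220 [222.9 157.8] [213 148  21  21 336] [array([0.6146, 0.1167]), array([0.6174, 0.1188]), array([0.6202, 0.121 ]), array([0.6231, 0.1231])]
220 [357.8 162.8] [347 152  23  23 399] [array([ 0.6107, -0.164 ]), array([ 0.6135, -0.1661]), array([ 0.6163, -0.1682]), array([ 0.6191, -0.1703])]
220 [424.4 163.7] [417 155  16  18 227] [array([ 0.6132, -0.3051]), array([ 0.616 , -0.3093]), array([ 0.6188, -0.3135]), array([ 0.6216, -0.3178])]
slide [ 2.34  -0.162  0.267] turn -0.3858 w 1.004 gf 0.0 ee [ 0.1931 -0.5148  0.3034] [-1.7994e+02 -1.0000e-02  2.0560e+01] t 0.1
```

carry_out(slide=[[1, -0.07, 0.1], [1, -0.07, 0.1], [1, -0.07, 0.1], [1, -0.07, 0.1], [1, -0.07, 0.1], [1, -0.07, 0.1], [1, -0.07, 0.1], [1, -0.07, 0.1]], turn=[-0.386, -0.386, -0.386, -0.386, -0.386, -0.386, -0.386, -0.386], jaw=[-1, -1, -1, -1, -1, -1, -1, -1], grip_force=25)

```text
clock: 0.9
ee_pos: [0.3756, -0.4314, 0.2835]
orientation: [-180.0, -0.0, 89.7]
force: [0.2, 0.0, -0.7]
width: 1.004
grasp_force: 0.0
```

```bash
python3 -c "
from h import *
go(.622,-.318,.25,90)"
```

```text
slide [0.574 1.229 0.167] turn -0.0017 w 1.004 gf 0.0 ee [ 0.3756 -0.4314  0.2835] [-1.7997e+02 -3.0000e-02  8.9690e+01] t 0.9
```

carry_out(slide=[[0.57, 1, 0.17], [0.57, 1, 0.17], [0.57, 1, 0.17], [0.57, 1, 0.17], [0.57, 1, 0.17], [0.57, 1, 0.17], [0.57, 1, 0.17]], turn=[0, 0, 0, 0, 0, 0, 0], jaw=[-1, -1, -1, -1, -1, -1, -1])

```text
clock: 1.6
ee_pos: [0.5769, -0.3196, 0.2492]
orientation: [-179.9, -0.0, 89.4]
force: [-0.3, -0.0, 0.2]
width: 0.998
grasp_force: 0.0
```

```bash
cat >> h.py <<'E'
def wrist():
    from cell import sensors, vision
    from scipy.spatial.transform import Rotation as Ro
    s=sensors.state(); c=vision.camera("wrist")
    T=np.eye(4); T[:3,:3]=Ro.from_euler('xyz',s["orientation"],degrees=True).as_matrix(); T[:3,3]=s["ee_pos"]
    M=np.linalg.inv(T@c["T_tool_cam"]); return c,(M[:3,:3],M[:3,3])
E
python3 -c "
from h import *
go(.622,-.318,.25,90)
c,Rt=wrist(); cv2.imwrite('pics/w1.png',c['pixels'][:,:,::-1])
for b in tops(c,(.08,.048),Rt,(92,80,150)): print(b)"
```

```text
slide [ 0.01   0.225 -0.004] turn -0.0034 w 0.998 gf 0.0 ee [ 0.5769 -0.3196  0.2492] [-1.7993e+02 -3.0000e-02  8.9380e+01] t 1.6
(array([327.5,  18.1]), array([ 291,    0,   75,   53, 2544], dtype=int32), [array([ 0.6102, -0.1784]), array([ 0.6147, -0.1698])])
(array([328.3, 199.4]), array([ 307,  179,   43,   42, 1386], dtype=int32), [array([ 0.6149, -0.3084]), array([ 0.62  , -0.3172])])
```

View pics/w1.png

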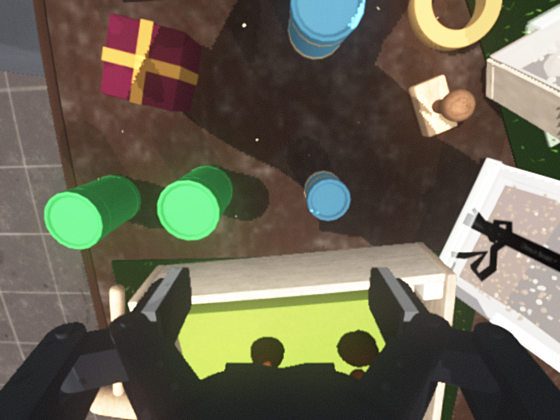

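carry_out(slide=[[0.012, 0.215, 0], [0.012, 0.215, 0.2], [0.012, 0.215, 0.4], [0.012, 0.215, 0.6], [0.012, 0.215, 0.73], [0.012, 0.215, 0.81], [0.012, 0.215, 0.81]], turn=[0, 0, 0, 0, 0, 0, 0], jaw=[-1, -1, -1, -1, -1, -1, -1])

```text
clock: 2.35
ee_pos: [0.6186, -0.3185, 0.0862]
orientation: [-179.8, -0.1, 89.2]
force: [-0.0, 0.0, 0.6]
width: 1.0
grasp_force: 0.0
```

carry_out(slide=[[0, 0, 0], [0, 0, 0], [0, 0, 0], [0, 0, 0], [0, 0, 0], [0, 0, 0], [0, 0, 0], [0, 0, 0]], turn=[0, 0, 0, 0, 0, 0, 0, 0], jaw=[-0.5, 0, 0.5, 1, 1, 1, 1, 1])

```text
clock: 3.15
ee_pos: [0.6204, -0.3185, 0.0896]
orientation: [179.9, 0.1, 89.3]
force: [-1.9, 0.8, 6.2]
width: 0.459
grasp_force: 24.8
```

carry_out(slide=[[0, 0, -0.2], [0, 0, -0.45], [0.1, -0.1, -0.6], [0.3, -0.3, -0.6], [0.55, -0.5, -0.6], [0.8, -0.73, -0.6], [1, -0.73, -0.6], [1, -0.73, -0.6]], turn=[0, 0, 0, 0, 0, 0, 0, 0], jaw=[1, 1, 1, 1, 1, 1, 1, 1])

```text
clock: 3.95
ee_pos: [0.4744, -0.1138, 0.2085]
orientation: [-180.0, -0.0, 89.4]
force: [1.0, -0.2, -0.2]
width: 0.462
grasp_force: 25.6
```

```bash
python3 -c "
from h import *
go(.4728,-.0855,.107,90)"
```

```text
slide [ 0.141 -0.01   0.508] turn -0.0035 w 0.462 gf 25.636263560154475 ee [ 0.4744 -0.1138  0.2085] [-1.7999e+02 -2.0000e-02  8.9360e+01] t 3.95
```

carry_out(slide=[[0.141, -0.01, 0.0], [0.141, -0.01, 0.15], [0.141, -0.01, 0.3], [0.141, -0.01, 0.42], [0.141, -0.01, 0.48], [0.141, -0.01, 0.508], [0.141, -0.01, 0.508], [0.141, -0.01, 0.508]], turn=[0, 0, 0, 0, 0, 0, 0, 0], jaw=[1, 1, 1, 1, 1, 1, 1, 1])

```text
clock: 4.75
ee_pos: [0.4752, -0.0884, 0.1072]
orientation: [179.9, 0.0, 89.3]
force: [0.2, -1.1, -0.1]
width: 0.458
grasp_force: 26.6
```

```bash
python3 -c "
from h import *
go(.4728,-.0855,.107,90)"
```

```text
slide [ 0.014 -0.012  0.001] turn -0.0038 w 0.458 gf 26.623917947290465 ee [ 0.4752 -0.0884  0.1072] [1.7991e+02 2.0000e-02 8.9310e+01] t 4.75
```

carry_out(slide=[[0.014, -0.012, 0.0], [0.014, -0.012, 0.005], [0.014, -0.012, 0.01], [0.014, -0.012, 0.01]], turn=[0, 0, 0, 0], jaw=[1, 1, 1, 1])

```text
clock: 5.15
ee_pos: [0.4723, -0.0851, 0.1059]
orientation: [180.0, -0.0, 89.3]
force: [-7.4, 3.3, 26.6]
width: 0.462
grasp_force: 29.0
```

carry_out(slide=[[0, 0, 0], [0, 0, 0], [0, 0, 0], [0, 0, 0], [0, 0, -0.2], [0, 0, -0.45], [0, 0, -0.7], [0, 0, -0.7]], turn=[0, 0, 0, 0, 0, 0, 0, 0], jaw=[0.5, -0.2, -1, -1, -1, -1, -1, -1])

```text
clock: 5.95
ee_pos: [0.4743, -0.0859, 0.25]
orientation: [179.5, 0.1, 89.3]
force: [0.8, -0.1, -0.8]
width: 0.999
grasp_force: 0.0
```

```bash
python3 -c "
from h import *
go(.6135,-.166,.25,90)
c,Rt=wrist(); cv2.imwrite('pics/w2.png',c['pixels'][:,:,::-1])
for b in tops(c,(.066,.08,.096),Rt,(92,80,150)): print(b)"
```

```text
slide [-0.392  0.701  0.008] turn -0.0038 w 0.999 gf 0.0 ee [ 0.4743 -0.0859  0.25  ] [1.7945e+02 1.5000e-01 8.9320e+01] t 5.95
(array([450.8, 148. ]), array([ 410,  118,  106,   77, 3546], dtype=int32), [array([ 0.6174, -0.0366]), array([ 0.6095, -0.035 ]), array([ 0.6004, -0.0333])])
(array([274.9, 203.3]), array([ 253,  182,   45,   44, 1534], dtype=int32), [array([ 0.4711, -0.0824]), array([ 0.4713, -0.0783]), array([ 0.4714, -0.0736])])
(array([432.8, 288. ]), array([ 406,  268,   49,   46, 1497], dtype=int32), [array([ 0.6212, -0.1689]), array([ 0.613 , -0.1601]), array([ 0.6037, -0.1499])])
```

View pics/w2.png

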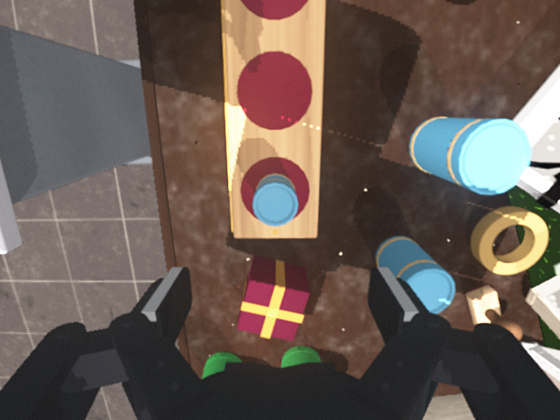

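carry_out(slide=[[-0.2, 0.3, 0], [-0.39, 0.6, 0], [-0.395, 0.7, 0], [-0.395, 0.7, 0], [-0.395, 0.7, 0.2], [-0.395, 0.7, 0.4], [-0.395, 0.7, 0.6], [-0.395, 0.7, 0.7]], turn=[-0.004, -0.004, -0.004, -0.004, -0.004, -0.004, -0.004, -0.004], jaw=[-1, -1, -1, -1, -1, -1, -1, -1])

```text
clock: 6.8
ee_pos: [0.609, -0.1653, 0.0989]
orientation: [-179.6, -0.1, 90.0]
force: [0.4, 0.7, -0.7]
width: 0.996
grasp_force: 0.0
```

carry_out(slide=[[0, 0, 0.03], [0, 0, 0.03], [0, 0, 0.03], [0, 0, 0.03], [0, 0, 0.03], [0, 0, 0.03], [0, 0, 0.03], [0, 0, 0.03]], turn=[0, 0, 0, 0, 0, 0, 0, 0], jaw=[-0.5, 0, 0.5, 1, 1, 1, 1, 1])

```text
clock: 7.6
ee_pos: [0.6113, -0.166, 0.0984]
orientation: [180.0, 0.0, 90.0]
force: [-0.2, 0.6, -0.6]
width: 0.601
grasp_force: 26.3
```

carry_out(slide=[[0, 0, -0.2], [0, 0, -0.45], [0.1, -0.1, -0.7], [0.3, -0.3, -0.75], [0.55, -0.5, -0.75], [0.8, -0.68, -0.75], [1, -0.68, -0.75], [1, -0.68, -0.75]], turn=[0, 0, 0, 0, 0, 0, 0, 0], jaw=[1, 1, 1, 1, 1, 1, 1, 1])

```text
clock: 8.4
ee_pos: [0.4735, 0.0364, 0.2487]
orientation: [-180.0, -0.0, 90.1]
force: [1.3, 0.8, -0.6]
width: 0.604
grasp_force: 27.1
```

```bash
python3 -c "
from h import *
go(.4752,.1052,.126,90)"
```

```text
slide [0.344 0.009 0.614] turn 0.0006 w 0.604 gf 27.12479755282402 ee [0.4735 0.0364 0.2487] [-1.800e+02 -2.000e-02  9.011e+01] t 8.4
```

carry_out(slide=[[0.2, 0.01, 0.0], [0.338, 0.01, 0.1], [0.338, 0.01, 0.25], [0.338, 0.01, 0.42], [0.338, 0.01, 0.55], [0.338, 0.01, 0.62], [0.338, 0.01, 0.645], [0.338, 0.01, 0.645]], turn=[0, 0, 0, 0, 0, 0, 0, 0], jaw=[1, 1, 1, 1, 1, 1, 1, 1])

```text
clock: 9.2
ee_pos: [0.4771, 0.1015, 0.1191]
orientation: [-180.0, 0.0, 90.0]
force: [-0.2, -0.1, -0.7]
width: 0.607
grasp_force: 27.1
```

carry_out(slide=[[0, 0, 0.01], [0, 0, 0.015], [0, 0, 0.02], [0, 0, 0.02]], turn=[0, 0, 0, 0], jaw=[1, 1, 1, 1])

```text
clock: 9.6
ee_pos: [0.4775, 0.1015, 0.1163]
orientation: [179.9, -0.0, 90.0]
force: [-1.1, 0.2, 9.2]
width: 0.602
grasp_force: 27.8
```

carry_out(slide=[[0, 0, 0], [0, 0, 0], [0, 0, 0], [0, 0, 0], [0, 0, -0.2], [0, 0, -0.45], [0, 0, -0.65], [0, 0, -0.65]], turn=[0, 0, 0, 0, 0, 0, 0, 0], jaw=[0.5, -0.2, -1, -1, -1, -1, -1, -1])

```text
clock: 10.4
ee_pos: [0.479, 0.1017, 0.2503]
orientation: [179.5, -0.1, 90.0]
force: [0.5, -0.3, -1.0]
width: 1.001
grasp_force: 0.0
```

```bash
python3 -c "
from h import *
go(.620,.121,.25,90)
c,Rt=wrist(); cv2.imwrite('pics/w3.png',c['pixels'][:,:,::-1])
for b in tops(c,(.064,.082,.098),Rt,(92,80,150)): print(b)"
```

```text
slide [0.096 0.705 0.008] turn 0.0002 w 1.001 gf 0.0 ee [0.479  0.1017 0.2503] [ 1.795e+02 -6.000e-02  9.004e+01] t 10.4
(array([430.2, 179.7]), array([ 394,  153,   72,   57, 2942], dtype=int32), [array([0.6087, 0.1262]), array([0.5995, 0.1299]), array([0.5913, 0.1332])])
(array([275.8, 219.1]), array([ 243,  188,   67,   63, 3236], dtype=int32), [array([0.4763, 0.0907]), array([0.4764, 0.0969]), array([0.4765, 0.1024])])
(array([274.2, 363.4]), array([263, 361,  23,   6,  96], dtype=int32), [array([ 0.4742, -0.0692]), array([ 0.4744, -0.0517]), array([ 0.4746, -0.0362])])
```

View pics/w3.png

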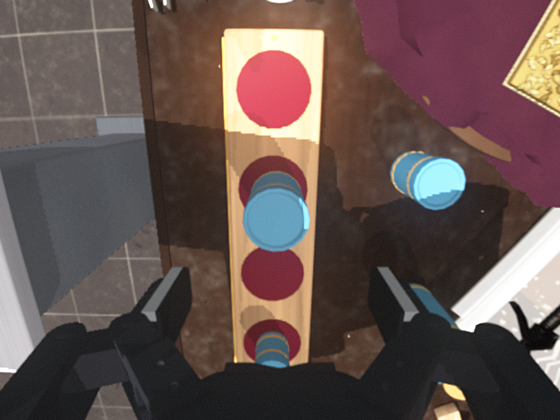

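carry_out(slide=[[0.05, 0.25, 0], [0.1, 0.5, 0], [0.1, 0.705, 0], [0.1, 0.705, 0], [0.1, 0.705, 0.2], [0.1, 0.705, 0.4], [0.1, 0.705, 0.6], [0.1, 0.705, 0.75]], turn=[0, 0, 0, 0, 0, 0, 0, 0], jaw=[-1, -1, -1, -1, -1, -1, -1, -1])

```text
clock: 11.25
ee_pos: [0.6161, 0.1213, 0.0915]
orientation: [-179.7, 0.0, 90.0]
force: [0.2, -0.9, -0.4]
width: 1.002
grasp_force: 0.0
```

carry_out(slide=[[0, 0, 0.05], [0, 0, 0.05], [0, 0, 0.05], [0, 0, 0.05], [0, 0, 0.05], [0, 0, 0.05], [0, 0, 0.05], [0, 0, 0.05]], turn=[0, 0, 0, 0, 0, 0, 0, 0], jaw=[-1, -0.5, 0, 0.5, 1, 1, 1, 1])

```text
clock: 12.05
ee_pos: [0.6189, 0.1217, 0.0871]
orientation: [179.8, -0.0, 90.0]
force: [-1.4, -0.2, 7.4]
width: 0.533
grasp_force: 25.9
```

carry_out(slide=[[0, 0, -0.25], [0, 0, -0.5], [0, 0, -0.75], [-0.2, -0.2, -0.85], [-0.4, -0.4, -0.85], [-0.55, -0.6, -0.85], [-0.555, -0.725, -0.85], [-0.555, -0.725, -0.85]], turn=[0, 0, 0, 0, 0, 0, 0, 0], jaw=[1, 1, 1, 1, 1, 1, 1, 1])

```text
clock: 12.85
ee_pos: [0.4695, 0.0094, 0.2558]
orientation: [-179.9, 0.0, 89.9]
force: [2.0, 0.5, -0.1]
width: 0.534
grasp_force: 26.4
```

```bash
python3 -c "
from h import *
go(.4739,.0102,.110,90)"
```

```text
slide [0.004 0.023 0.729] turn -0.0004 w 0.534 gf 26.428966373205185 ee [0.4695 0.0094 0.2558] [-179.92    0.     89.93] t 12.85
```

carry_out(slide=[[0.004, 0.023, 0.0], [0.004, 0.023, 0.2], [0.004, 0.023, 0.4], [0.004, 0.023, 0.55], [0.004, 0.023, 0.65], [0.004, 0.023, 0.71], [0.004, 0.023, 0.735], [0.004, 0.023, 0.735]], turn=[0, 0, 0, 0, 0, 0, 0, 0], jaw=[1, 1, 1, 1, 1, 1, 1, 1])

```text
clock: 13.65
ee_pos: [0.4784, 0.0115, 0.1083]
orientation: [180.0, -0.0, 90.0]
force: [-0.1, -0.1, -0.5]
width: 0.534
grasp_force: 26.5
```

carry_out(slide=[[0, 0, 0.005], [0, 0, 0.01], [0, 0, 0.015], [0, 0, 0.015]], turn=[0, 0, 0, 0], jaw=[1, 1, 1, 1])

```text
clock: 14.05
ee_pos: [0.4779, 0.0113, 0.1055]
orientation: [180.0, 0.0, 90.0]
force: [-0.3, -1.6, -1.3]
width: 0.53
grasp_force: 26.5
```

carry_out(slide=[[0, -0.015, 0], [0, -0.015, 0.005], [0, -0.015, 0.01], [0, -0.015, 0.01]], turn=[0, 0, 0, 0], jaw=[1, 1, 1, 1])

```text
clock: 14.45
ee_pos: [0.4745, 0.0113, 0.1047]
orientation: [-180.0, 0.0, 90.0]
force: [-10.1, -1.0, 29.0]
width: 0.533
grasp_force: 28.7
```

carry_out(slide=[[0, 0, 0], [0, 0, 0], [0, 0, 0], [0, 0, 0], [0, 0, -0.2], [0, 0, -0.45], [0, 0, -0.7], [0, 0, -0.85]], turn=[0, 0, 0, 0, 0, 0, 0, 0], jaw=[0.5, -0.2, -1, -1, -1, -1, -1, -1])

```text
clock: 15.25
ee_pos: [0.4752, 0.0113, 0.2767]
orientation: [179.8, 0.0, 90.0]
force: [-0.5, -0.2, -0.4]
width: 1.001
grasp_force: 0.0
```

carry_out(slide=[[-0.25, 0.2, 0], [-0.4, 0.4, 0], [-0.4, 0.4, 0], [-0.4, 0.4, 0], [-0.4, 0.4, 0]], turn=[0, 0, 0, 0, 0], jaw=[-1, -1, -1, -1, -1])

```text
clock: 15.75
ee_pos: [0.5542, -0.0683, 0.2727]
orientation: [-179.9, -0.0, 90.0]
force: [0.5, 0.6, 0.2]
width: 1.001
grasp_force: 0.0
```

```bash
python3 -c "
from h import *
go(.639,-.042,.25,0)
c,Rt=wrist(); cv2.imwrite('pics/w4.png',c['pixels'][:,:,::-1]); pickle.dump((c,Rt),open('w4.pkl','wb'))
for b in tops(c,(.082,.096),Rt,(92,80,200)): print(b)"
```

```text
slide [0.132 0.424 0.113] turn 0.5001 w 1.001 gf 0.0 ee [ 0.5542 -0.0683  0.2727] [-1.7992e+02 -2.0000e-02  9.0020e+01] t 15.75
(array([385.7, 162.8]), array([ 350,  142,   68,   41, 1975], dtype=int32), [array([ 0.6429, -0.0303]), array([ 0.6381, -0.0282])])
```

View pics/w4.png

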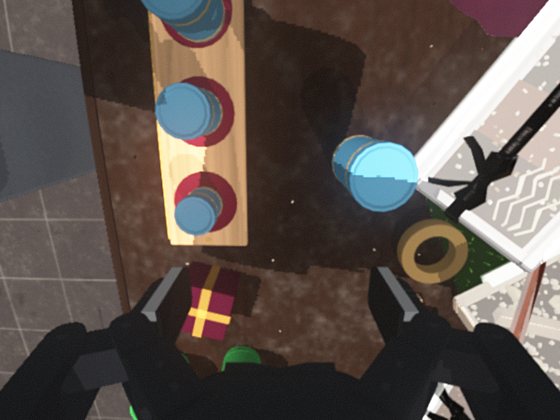

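```bash
python3 -c "
from h import *
c,Rt=pickle.load(open('w4.pkl','rb')); t=pickle.load(open('top.pkl','rb'))
for z in (0,.03,.05,.07,.09): print(z,plane(c,[(417,180)],z,Rt)[0][:2].round(3),plane(t,[(305,132)],z)[0][:2].round(3))
print(plane(c,[(383,176)],.096,Rt))"
```

```text
0 [ 0.709 -0.062] [ 0.695 -0.056]
0.03 [ 0.696 -0.056] [ 0.688 -0.055]
0.05 [ 0.686 -0.052] [ 0.684 -0.054]
0.07 [ 0.677 -0.048] [ 0.679 -0.054]
0.09 [ 0.668 -0.043] [ 0.674 -0.053]
[[ 0.63697391 -0.03900104  0.096     ]]
```

carry_out(slide=[[0.1, 0.15, 0], [0.13, 0.15, 0], [0.13, 0.15, 0], [0.13, 0.15, 0], [0.13, 0.15, 0], [0.13, 0.15, 0], [0.13, 0.15, 0], [0.13, 0.15, 0]], turn=[0.5, 0.5, 0.5, 0.5, 0.5, 0.5, 0.5, 0.5], jaw=[-1, -1, -1, -1, -1, -1, -1, -1])

```text
clock: 16.6
ee_pos: [0.584, -0.0416, 0.2734]
orientation: [-180.0, 0.0, 21.0]
force: [-0.3, 0.4, 0.1]
width: 1.0
grasp_force: 0.0
```

```bash
python3 -c "
from h import *
go(.639,-.042,.25,0)"
```

```text
slide [0.256 0.1   0.117] turn 0.1166 w 1.0 gf 0.0 ee [ 0.584  -0.0416  0.2734] [-1.7998e+02  2.0000e-02  2.0990e+01] t 16.6
```

carry_out(slide=[[0.1, 0.04, 0], [0.2, 0.08, 0], [0.25, 0.095, 0], [0.25, 0.095, 0.1], [0.25, 0.095, 0.2], [0.25, 0.095, 0.35], [0.25, 0.095, 0.5], [0.25, 0.095, 0.6]], turn=[0.117, 0.117, 0.117, 0.117, 0.117, 0.117, 0.117, 0.117], jaw=[-1, -1, -1, -1, -1, -1, -1, -1])

```text
clock: 17.4
ee_pos: [0.637, -0.0411, 0.1515]
orientation: [-180.0, 0.1, 0.3]
force: [0.9, -0.2, -0.2]
width: 1.001
grasp_force: 0.0
```

```bash
python3 -c "
from h import *
go(.637,-.041,.128,0)"
```

```text
slide [ 0.    -0.     0.117] turn 0.0016 w 1.001 gf 0.0 ee [ 0.637  -0.0411  0.1515] [-1.7998e+02  1.3000e-01  2.8000e-01] t 17.4
```

carry_out(slide=[[0, 0, 0.06], [0, 0, 0.115], [0, 0, 0.115], [0, 0, 0.115], [0, 0, 0.115], [0, 0, 0.115], [0, 0, 0.115], [0, 0, 0.115]], turn=[0, 0, 0, 0, 0, 0, 0, 0], jaw=[-1, -1, -0.5, 0, 0.5, 1, 1, 1])

```text
clock: 18.2
ee_pos: [0.6388, -0.0422, 0.1313]
orientation: [180.0, -0.1, 0.2]
force: [0.1, 1.3, 6.8]
width: 0.673
grasp_force: 27.3
```

carry_out(slide=[[0, 0, -0.1], [0, 0, -0.3], [0, 0, -0.5], [0, 0, -0.7], [-0.2, 0, -0.75], [-0.4, -0.2, -0.75], [-0.4, -0.4, -0.75], [-0.4, -0.4, -0.75]], turn=[0, 0, 0, 0, 0, 0, 0, 0], jaw=[1, 1, 1, 1, 1, 1, 1, 1])

```text
clock: 19.0
ee_pos: [0.5567, 0.041, 0.2807]
orientation: [-180.0, 0.0, 0.4]
force: [0.3, -0.1, -0.6]
width: 0.673
grasp_force: 27.4
```

carry_out(slide=[[-0.1, -0.1, 0], [-0.2, -0.2, 0], [-0.3, -0.35, 0], [-0.4, -0.5, 0], [-0.4, -0.65, 0], [-0.4, -0.79, 0], [-0.4, -0.79, 0], [-0.4, -0.79, 0]], turn=[-0.5, -0.5, -0.5, -0.5, -0.5, -0.5, -0.5, -0.5], jaw=[1, 1, 1, 1, 1, 1, 1, 1])

```text
clock: 19.8
ee_pos: [0.4775, 0.1956, 0.2802]
orientation: [-180.0, 0.0, 69.4]
force: [-0.1, -0.5, 0.1]
width: 0.673
grasp_force: 27.4
```

carry_out(slide=[[0, 0, 0], [0, 0, 0], [0, 0, 0], [0, 0, 0]], turn=[-0.12, -0.12, -0.12, -0.12], jaw=[1, 1, 1, 1])

```text
clock: 20.2
ee_pos: [0.4776, 0.1949, 0.2802]
orientation: [-180.0, 0.0, 90.6]
force: [-0.1, -0.8, -0.5]
width: 0.676
grasp_force: 27.4
```

```bash
python3 -c "
from h import *
go(.4764,.2,.152,90)"
```

```text
slide [ 0.026 -0.006  0.641] turn 0.0034 w 0.676 gf 27.41871260572225 ee [0.4776 0.1949 0.2802] [-1.800e+02  1.000e-02  9.062e+01] t 20.2
```

carry_out(slide=[[0.026, -0.006, 0.1], [0.026, -0.006, 0.25], [0.026, -0.006, 0.4], [0.026, -0.006, 0.53], [0.026, -0.006, 0.61], [0.026, -0.006, 0.645], [0.026, -0.006, 0.645]], turn=[0, 0, 0, 0, 0, 0, 0], jaw=[1, 1, 1, 1, 1, 1, 1])

```text
clock: 20.9
ee_pos: [0.4762, 0.2002, 0.1509]
orientation: [-179.9, 0.0, 90.5]
force: [-0.2, -0.6, -1.6]
width: 0.673
grasp_force: 27.4
```

carry_out(slide=[[0, 0, 0.005], [0, 0, 0.01], [0, 0, 0.01]], turn=[0, 0, 0], jaw=[1, 1, 1])

```text
clock: 21.2
ee_pos: [0.4764, 0.2004, 0.1499]
orientation: [179.9, -0.0, 90.6]
force: [0.4, 0.2, -1.4]
width: 0.673
grasp_force: 27.4
```

carry_out(slide=[[0, 0, 0.005], [0, 0, 0.01], [0, 0, 0.01]], turn=[0, 0, 0], jaw=[1, 1, 1])

```text
clock: 21.5
ee_pos: [0.4763, 0.2006, 0.149]
orientation: [180.0, -0.0, 90.6]
force: [-8.3, -2.6, 20.2]
width: 0.674
grasp_force: 28.6
```

Contact; release, rise, back off and check.

carry_out(slide=[[0, 0, 0], [0, 0, 0], [0, 0, 0], [0, 0, 0], [0, 0, -0.2], [0, 0, -0.45], [0, 0, -0.7], [0, 0, -0.75]], turn=[0, 0, 0, 0, 0, 0, 0, 0], jaw=[0.5, -0.2, -1, -1, -1, -1, -1, -1])

```text
clock: 22.3
ee_pos: [0.4776, 0.2009, 0.3027]
orientation: [179.5, -0.1, 90.6]
force: [1.0, -0.0, -0.8]
width: 0.999
grasp_force: 0.0
```

carry_out(slide=[[0, -0.2, -0.1], [0, -0.4, -0.1], [0, -0.6, -0.1], [0, -0.6, -0.1], [0, -0.6, -0.1], [0, -0.6, -0.1]], turn=[0, 0, 0, 0, 0, 0], jaw=[-1, -1, -1, -1, -1, -1])

```text
clock: 22.9
ee_pos: [0.3569, 0.1993, 0.3172]
orientation: [180.0, -0.0, 90.6]
force: [0.5, 0.5, -0.4]
width: 1.0
grasp_force: 0.0
```

```bash
python3 - <<'E'
from h import *
from cell import vision
c=vision.camera("top"); im=c["pixels"]
for b in tops(c,(.114,.098,.082,.066),lo=(92,80,150)): print(b)
s=vision.camera("side")["pixels"]
a=cv2.resize(im[130:290,100:460],(780,346)); b=cv2.resize(s[130:330,130:430],(360,240))
v=np.zeros((590,780,3),np.uint8); v[:346]=a; v[348:588,:360]=b
cv2.imwrite("pics/end.png",v[:,:,::-1])
E
```

```text
(array([178.2, 223. ]), array([165, 210,  27,  27, 558], dtype=int32), [array([0.4756, 0.2012]), array([0.4764, 0.2047]), array([0.4771, 0.2081]), array([0.4779, 0.2116])])
(array([228.6, 223.2]), array([217, 212,  24,  24, 446], dtype=int32), [array([0.4777, 0.0979]), array([0.4785, 0.0998]), array([0.4793, 0.1017]), array([0.4801, 0.1036])])
(array([272.4, 226.1]), array([262, 216,  21,  21, 341], dtype=int32), [array([0.4741, 0.0092]), array([0.4748, 0.0097]), array([0.4756, 0.0102]), array([0.4763, 0.0107])])
(array([317.6, 228.8]), array([309, 220,  18,  19, 276], dtype=int32), [array([ 0.4709, -0.082 ]), array([ 0.4716, -0.0829]), array([ 0.4723, -0.0838]), array([ 0.473 , -0.0847])])
```

View pics/end.png

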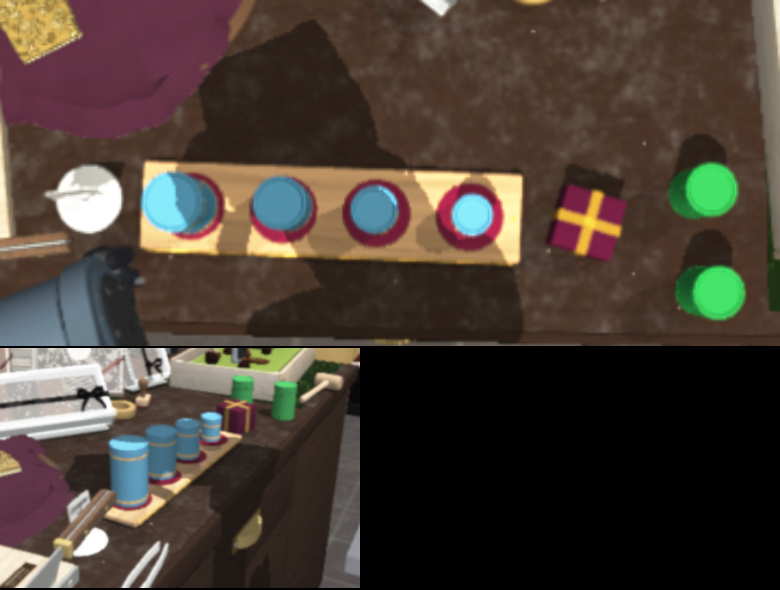

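The row runs tallest to shortest from the sign at left. Each tin is within about 6 mm of its pad centre, and the sign and gift look unmoved.

```bash
python3 -c "
from cell import robot
print(robot.sign_off())"
```

```text
the job is handed in; nothing more can be done
None
```

I stood the four blue tins on the pads, tallest by the price sign down to shortest, each within about 6 mm of its pad's centre by camera, and handed the job in at about 23 s; no verdict was returned.

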